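Fetch the live centre from the lathe tooling rack

TASK

Take the live centre (the thick drum with a pointed cone on top) out of the middle of its crowded rack, straight up between its neighbours, and set it upright, shank down, in the single-hole wooden holder, its shoulder resting on the top. Lower it in gently rather than dropping it, let go, and leave the other lathe tooling standing in the rack.

Things in the scene. Friction and masses are not known exactly. Their poses are not given: they have to be found in the camera images.
- live_grip (a point): Live centre, plain steel: drum 36 mm wide, 44 high, with a pointed cone (22 high) on top; below its flat underside (shoulder) a tapered shank 64 long, 17.6 to 12 mm wide. Point: on the axis, 26 mm above the shoulder, the height to grip; z up the axis, yaw means nothing. 0.35 kg. Stands in the middle hole of one row; the same drum with a flat stub, no cone, in the other row is a bystander.
- rack: Dark wooden block, fixed, 180 x 180, 80 mm high, origin at its underside's centre. Two rows of 3 holes along its own y, at x -50 and +50, y -54, 0, +54 mm. Other steel lathe tooling, up to 46 mm wide and 50 above the top, fills the other five holes: along a row about 13 mm is free beside the live centre; along the rack's x over 55 mm is free on both sides, the only gap for fingers.
- holder_hole0 (a point): Mouth centre, level with the top, of the one round hole (32 mm wide, upright, right through) in the holder: a lighter wooden block, fixed, 100 x 100, 80 mm high. The drum cannot enter: its shoulder rests on the top, the shank hangs in the hole, and it stands by itself. On the bench's other side from the rack; a jar 85 mm high stands between them.

How it is judged:
On the way:
1. the live centre is lifted clear of the rack, upright (z of live_grip in the frame of rack above 0.18 m and angle between live_grip's own z axis and vertical below 0.5 rad), for 0.1 s.
At the end, for the whole second after the job is handed in: The live centre stands in the holder's hole: its axis within 14 mm of the hole's centre, its shoulder within 6 mm of the holder's top, within 10 degrees of upright, resting on the holder and still (horizontal distance between live_grip and holder_hole0 below 0.014 m and z of live_grip in the frame of holder_hole0 between 0.02 and 0.032 m and angle between live_grip's own z axis and vertical below 0.175 rad and linear speed of live below 0.02 m/s and contact force between live and holder above 0.5 N); the robot touches nothing.
It fails at once if another piece of lathe tooling is moved by more than 20 mm or lifted (distance of any of cup, chuck, spur, screw, dead from where it was at the start of the episode above 0.02 m).
It fails at once if the live centre is dropped into the holder (faster than 0.6 m/s inside the hole) (horizontal distance between live_grip and holder_hole0 below 0.03 m and z of live_grip in the frame of holder_hole0 below 0.07 m and linear speed of live above 0.6 m/s).
It also fails if it takes over 48 s, if anything falls off the work surface, if the arm or the gripper's body presses on something with over 40 N, if the wrist force passes 120 N, or if a joint passes its speed limit or range.

ROBOT

A 6-joint arm with a two-finger parallel gripper is mounted at the origin on the work surface. World frame = base frame: x ahead of the robot, y to its left, z up, the work surface at z = 0. Lengths are in m, angles in rad, forces in N, time in s.
With the tool pointing down it reaches from about 0.275 to 0.85 m from the base axis. Payload 5.2 kg.
Tool frame: the origin (TCP) lies midway between the tips of the shut fingers; the grasp point (between the pads) lies 19 mm behind it; z points along the fingers, y is the line along which they close (so a half turn about z gives the same grasp; the last joint's range is limited). The gripper opens to 85 mm and grips with 20 to 120 N. Pads are 22 mm wide; open, the fingers measure 114 mm over their backs; the gripper's body (76 mm by 85 mm) begins 54 mm behind the grasp point. The pads swing forward as they close: fully open they stand 13 mm farther back than shut.
Start: joints at [0.94, 0.259, 1.535, -0, 1.348, -0.203], TCP at [0.228, 0.5, 0.231] pointing down, gripper open.
Joint ranges: [-3.14, 3.14], [-0.91, 2.08], [0.19, 2.58], [-1.22, 4.36], [0.22, 2.71], [-3.12, 3.12]. Speed limits (rad/s): [2.57, 2.57, 3.14, 3.14, 3.14, 3.14].

INTERFACE

Orientations are given as a unit quaternion [x, y, z, w].
In Python, from cell import read_state, read_camera, camera_info, job_done gives the robot as it stands.
- The arm moves only by the tool carry_out, never from a script. Its argument "increments" is a list of rows, each a list of 4 numbers: the shift along the tool's x, y, z in cm, then the turn about the tool's z in rad. In form: [[tx, ty, tz, yaw], ...]. A call has 1 to 12 rows; each row shifts and turns the commanded pose from where the row before left it, along the tool's axes as they then stand; what a row does not reach is not made up. A row lasts 1/8 s, in which the tool goes at most 62.5 mm and 10.7 degrees, less where a joint would pass 70% of its speed; a pose out of reach is approached as far as the arm can. A call is refused whole if a number of a shift passes 6.25 or a number of a turn 0.188, either way. A call with a gripper value outside its range is refused whole. "fingers" is the gripper's target within -1 to 1 (shut at 1, half-way at 0, fully open at -1), set as the call begins (left out, the last holds). The fingers move at their own pace and stop on an object; "force" is the grip in N (left out, the last holds). Time passes only in rows, so rows that do not move let the fingers close. It gives the time, the measured TCP pose, the force, the opening and the grip force at its end, in the units of the state.
- read_state(): the state, without advancing time (a new reading comes with each control period).
- read_camera(name): name is "scene" or "top"; returns the picture (384x512x3 uint8, red, green, blue); there is no depth.
- camera_info(name): a dict with "K" (3x3 intrinsics, pixels), "R" (3x3) and "t" (3): a world point X has camera coordinates R X + t. Camera axes: x right, y down, z forward; pixel columns grow to the right and rows downward; lengths in m; the calibration is good to about 2 mm. A picture is of the moment at which its call begins. camera_info takes no time and is no camera call.
- job_done(): hands the job in; it is judged then, once.
The state is a dict: "time": time; "joint_pos": joint angles; "qvel": joint speeds; "joint_torque": joint torques, N m; "ee_pos": TCP position; "tool_rot": TCP orientation; "ft_force": force on the tool from outside, world axes, zero at the start; "moment": the same for the moment, N m; "grip_width": finger opening in m; "grasp_force": force on a finger pad.
Only numpy, scipy, OpenCV 4.12 (cv2) and the standard library are available. Lean on these libraries where they do the work, as an engineer would, in place of code of your own. Each camera call takes 0.05 s, during which the arm holds its last target. There are 200 camera calls.

## Working session

There is one attempt and no reset: what is moved stays moved. The work goes in short steps, Python scripts to look and compute and a tool call to move; the robot and the scene stay as the last step left them, time stands still between calls to the robot, and variables do not carry over. Pictures are saved under pics/ and viewed, at most 10 in all, crops included, and the job is handed in when it is done.

Besides the shell and the picture viewer there is one more tool, called after "Request:" as name([rows], argument=value, ...), one row to a line, values as JSON. carry_out: Moves the arm, as the interface text tells. Its arguments: {"type":"object","properties":{"increments":{"type":"array","items":{"type":"array","items":{"type":"number"}}},"fingers":{"type":"number"},"force":{"type":"number"}},"required":["increments"]}

```bash
mkdir -p pics
python3 - <<'E'
from cell import *
import cv2
for n in("scene","top"):
    cv2.imwrite(f"pics/{n}0.png",cv2.cvtColor(read_camera(n),cv2.COLOR_RGB2BGR))
    c=camera_info(n);print(n,c["K"],c["R"],c["t"])
s=read_state();print(s)
E
```

```text
scene [[474.23486856   0.         256.81475317]
 [  0.         474.23486856 192.75474398]
 [  0.           0.           1.        ]] [[ 0.33346389  0.94268022  0.01248358]
 [ 0.57531104 -0.19298483 -0.79484216]
 [-0.74687284  0.2722331  -0.60668781]] [-0.19728619 -0.23704988  1.38807741]
top [[351.97516345   0.         257.14184823]
 [  0.         351.97516345 186.73670139]
 [  0.           0.           1.        ]] [[ 0.00259705 -0.9999057   0.01348501]
 [-0.98577698 -0.00482591 -0.16798944]
 [ 0.16803868 -0.01285693 -0.98569656]] [-0.0122415   0.56087632  0.69662014]
{'time': 0.1, 'joint_pos': array([ 9.40228036e-01,  2.59257689e-01,  1.53595479e+00, -2.23911037e-05,
        1.34801200e+00, -2.02796952e-01]), 'qvel': array([ 1.41406064e-04,  3.72273495e-04, -2.91741551e-03,  1.40244656e-03,
        7.37656888e-05,  7.63395892e-04]), 'joint_torque': array([ 1.90301136e-03, -4.46968782e+01, -2.91248131e+01, -3.71043034e-04,
        6.21370738e-03, -1.89420268e-05]), 'ee_pos': array([0.22786579, 0.50006079, 0.23057209]), 'tool_rot': array([ 2.12256125e-01,  9.77213729e-01, -7.50521053e-04, -3.20241888e-04]), 'ft_force': array([-0.29476457, -0.60644969,  0.62029134]), 'moment': array([-0.00865375, -0.03688191,  0.05943602]), 'grasp_force': 0.0, 'grip_width': 0.0849939935838384}
```

View pics/top0.png

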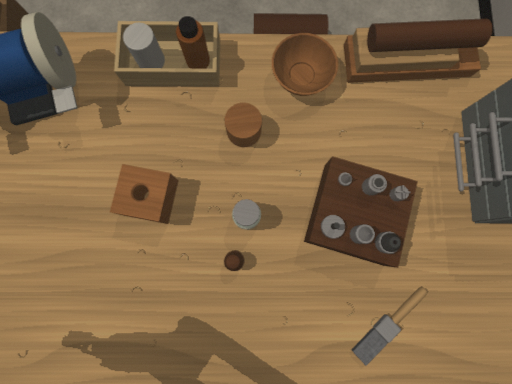

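View pics/scene0.png

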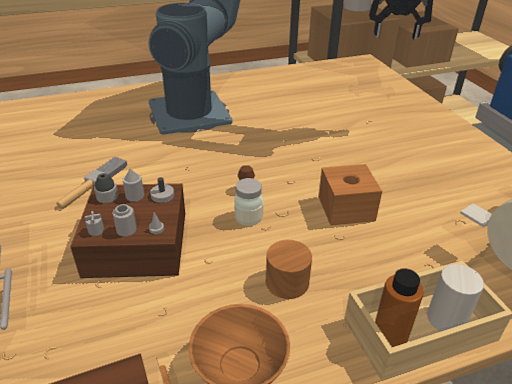

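The top view shows the rack around (361,212), with the robot-side row at (333,227), (362,234) and (388,242). The holder hole is near (140,192) and the jar at (246,214). In the scene view the coned drum is at (132,184), the middle of the robot-side row. I'll zoom in next.

Run:
```python
import cv2,numpy as np
t=cv2.imread("pics/top0.png");s=cv2.imread("pics/scene0.png")
a=cv2.resize(t[150:275,295:425],None,fx=4,fy=4,interpolation=2)   #520x500
b=cv2.resize(t[155:230,105:185],None,fx=3.5,fy=3.5,interpolation=2) #280x262
c=cv2.resize(s[160:280,70:195],None,fx=2,fy=2,interpolation=2) #250x240
o=np.zeros((510,800,3),np.uint8);o[:500,:520]=a;o[:b.shape[0],520:520+b.shape[1]]=b;o[265:505,520:770]=c
cv2.imwrite("pics/z.png",o)
```

```text
(no output)
```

View pics/z.png

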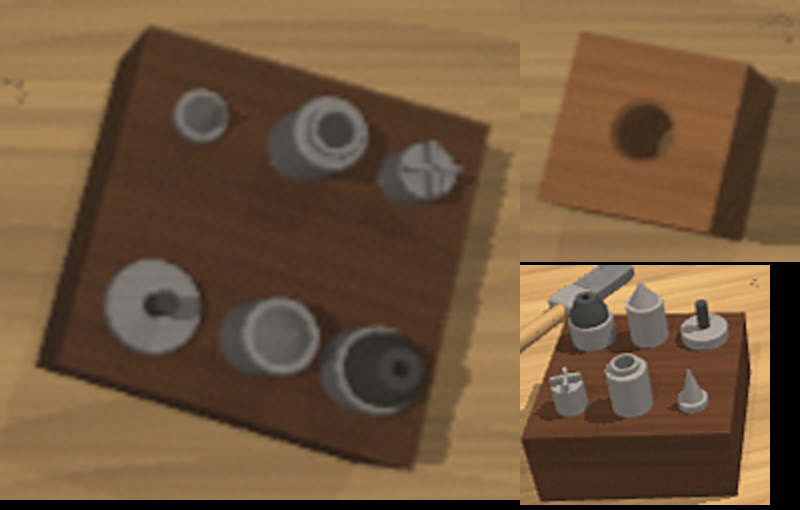

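The zoom shows the live centre's drum rim centred at crop (281,336). The rack's top corners are at (150,27), (490,127), (411,468) and (38,366), the hole mouth is at (643,132), and the cone tip in the scene inset is at (642,284).

```bash
cat > h.py <<'E'
import numpy as np
from cell import *
def ray(n,p,z):
    c=camera_info(n);R,t=np.array(c["R"]),np.array(c["t"])
    C=-R.T@t;d=R.T@np.linalg.solve(c["K"],[p[0],p[1],1.]);return (C+d*(z-C[2])/d[2])[:2]
def proj(n,X):
    c=camera_info(n);u=np.array(c["K"])@(np.array(c["R"])@X+c["t"]);return u[:2]/u[2]
E
python3 - <<'E'
from h import *
T=lambda x,y:(295+x/4-.4,150+y/4-.4)
H=lambda x,y:(105+(x-520)/3.5-.4,155+y/3.5-.4)
c=np.array([ray("top",T(*p),.08) for p in[(150,27),(490,127),(411,468),(38,366)]])
print(c,c.mean(0));
h=np.array([ray("top",H(*p),.08) for p in[(582,32),(750,66),(712,234),(538,200)]])
print("holder",h.mean(0),h, "hole",ray("top",H(643,132),.08))
print("sides",[np.linalg.norm(c[i]-c[i-1]) for i in range(4)],[np.linalg.norm(h[i]-h[i-1]) for i in range(4)])
for i in range(4):
    d=c[i]-c[i-1];print(np.degrees(np.arctan2(d[1],d[0])))
print("drum",ray("top",T(281,336),.124),"tip scene",ray("scene",(130.8,169.3),.146))
m=c.mean(0)
print("from rack", m+.05*((c[2]+c[3]-c[0]-c[1])/2)/np.linalg.norm((c[2]+c[3]-c[0]-c[1])/2))
print("jar",ray("top",(246,208),.085))
from scipy.spatial.transform import Rotation as Q
print(Q.from_quat(read_state()["tool_rot"]).as_matrix())
E
```

```text
[[ 0.61954147 -0.16375036]
 [ 0.56811965 -0.33581483]
 [ 0.39828784 -0.28435636]
 [ 0.44706911 -0.10262797]] [ 0.50825452 -0.22163738]
holder [0.54289371 0.22428308] [[0.60145302 0.26447732]
 [0.58182513 0.16634897]
 [0.48470462 0.18351339]
 [0.50359207 0.28279266]] hole [0.54287994 0.22577894]
sides [np.float64(0.18298268270627968), np.float64(0.17958392315204513), np.float64(0.1774565261404429), np.float64(0.18816168322261348)] [np.float64(0.09956012195242045), np.float64(0.10007210696931446), np.float64(0.0986256047069951), np.float64(0.10105993180969215)]
-19.513790864548913
-106.63888231144017
163.1433664239859
74.97432514574085
drum [ 0.46046865 -0.20966683] tip scene [ 0.46656193 -0.20968095]
from rack [ 0.46075744 -0.206016  ]
jar [0.511608   0.01235038]
[[-9.09894470e-01  4.14838718e-01 -9.44494920e-04]
 [ 4.14839679e-01  9.09893548e-01 -1.33089235e-03]
 [ 3.07284159e-04 -1.60278556e-03 -9.99998668e-01]]
```

Request:
carry_out([
  [-5.8,-0.5,0.2,0.11],
  [-5.8,-0.5,0.2,0.11],
  [-5.8,-0.5,0.2,0.11],
  [-5.8,-0.5,0.2,0.11],
  [-5.8,-0.5,0.2,0.11],
  [-5.8,-0.5,0.2,0.11],
  [-5.8,-0.5,0.2,0.11],
  [-5.8,-0.5,0.2,0.11],
  [-5.8,-0.5,0.2,0.11],
  [-5.8,-0.5,0.2,0.11],
  [-5.8,-0.5,0.2,0.11],
  [-5.8,-0.5,0.2,0.11],
], fingers=-1)

```text
time: 1.6
ee_pos: [0.5115, -0.0855, 0.2068]
tool_rot: [0.768, 0.64, -0.0, -0.0]
ft_force: [0.6, 0.2, -0.3]
grip_width: 0.0852
grasp_force: 0.0
```

```bash
cat >> h.py <<'E'
from scipy.spatial.transform import Rotation as Q
def togo(X,yaw):
    s=read_state();R=Q.from_quat(s["tool_rot"]).as_matrix()
    a=np.arctan2(R[1,1],R[0,1]);t=-(yaw-a+np.pi/2)%np.pi
    t=-(((yaw-a+np.pi/2)%np.pi)-np.pi/2)
    print("t",round(s["time"],2),"pos",s["ee_pos"].round(4),"tool-axis cm",(R.T@(np.array(X)-s["ee_pos"])*100).round(2),"yaw",round(t,3),"az",R[2,2].round(4),"grip",s["grip_width"].round(4),"F",s["ft_force"].round(1),"q6",s["joint_pos"][5].round(2))
E
python3 -c "
from h import *
togo([.462,-.209,.2],np.radians(-16.8))"
```

```text
Traceback (most recent call last):
  File "h.py", line 13, in togo
    print("t",round(s["time"],2),"pos",s["ee_pos"].round(4),"tool-axis cm",(R.T@(np.array(X)-s["ee_pos"])*100).round(2),"yaw",round(t,3),"az",R[2,2].round(4),"grip",s["grip_width"].round(4),"F",s["ft_force"].round(1),"q6",s["joint_pos"][5].round(2))
                                                                                                                                                                     ^^^^^^^^^^^^^^^^^^^^^
AttributeError: 'float' object has no attribute 'round'
```

```bash
sed -i 's/s\["grip_width"\].round(4)/round(s["grip_width"],4)/; /^    a=/s/;t=.*//' h.py
python3 -c "
from h import *
togo([.462,-.209,.2],np.radians(-16.8))"
```

```text
t 1.6 pos [ 0.5115 -0.0855  0.2068] tool-axis cm [-13.03  -2.65   0.68] yaw 0.113 az -1.0 grip 0.0852 F [ 0.6  0.2 -0.3] q6 -0.2
```

Request:
carry_out([
  [-4.3,-0.9,0.2,0],
  [-4.3,-0.9,0.2,0],
  [-4.4,-0.9,0.2,0],
  [0,0,0,0.113],
  [0,0,0,0],
  [0,0,0,0],
])

```text
time: 2.35
ee_pos: [0.4623, -0.2064, 0.2012]
tool_rot: [0.801, 0.599, -0.0, -0.0]
ft_force: [0.3, -0.0, -0.1]
grip_width: 0.0857
grasp_force: 0.0
```

Run:
```python
from h import *
import cv2
togo([.462,-.209,.2],np.radians(-16.8))
t=cv2.cvtColor(read_camera("top"),4);s=cv2.cvtColor(read_camera("scene"),4)
p=s.copy()
o=np.hstack([cv2.resize(t[150:275,295:425],(520,500),interpolation=2),cv2.resize(s[110:285,60:155],(271,500),interpolation=2)])
cv2.imwrite("pics/a.png",o)
```

```text
t 2.35 pos [ 0.4623 -0.2064  0.2012] tool-axis cm [-0.26  0.05  0.12] yaw 0.006 az -1.0 grip 0.0857 F [ 0.3 -0.  -0.1] q6 -0.35
```

View pics/a.png

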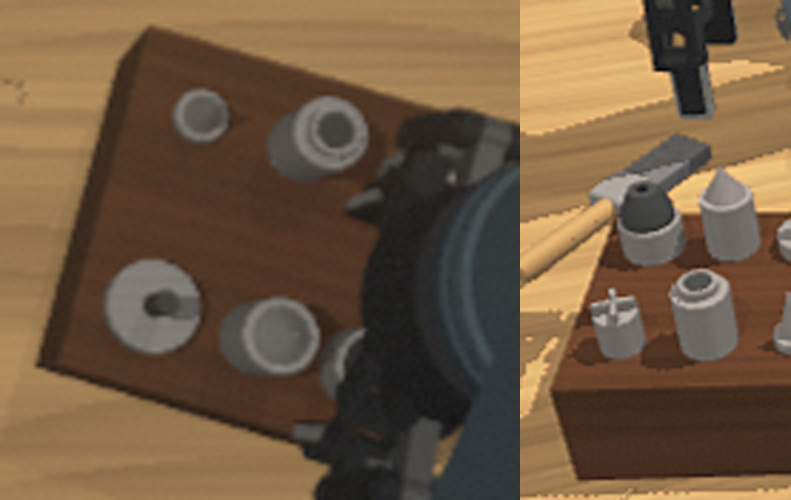

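The gripper is above the rack, and in the top view it looks shifted to the right by parallax. I'll check its projection against the live centre's.

Run:
```python
from h import *
X=np.array([.4623,-.2064,.2012]);y=np.array([np.cos(-.2932),np.sin(-.2932),0])
c=camera_info("top");print("C",-np.array(c["R"]).T@c["t"])
for n in("top","scene"):
    print(n,"tcp",proj(n,X),"fingers",proj(n,X+.043*y+[0,0,.013]),proj(n,X-.043*y+[0,0,.013]))
    for z in(.08,.124,.146):print(z,proj(n,np.array([.462,-.209,z])))
```

```text
C [ 4.35871626e-01 -5.77207953e-04  7.81042446e-01]
top tcp [377.61428181 230.74498151] fingers [386.62864799 204.94979434] [374.11817028 256.46075411]
0.08 [357.48658342 233.63584538]
0.124 [364.45275831 232.76891725]
0.146 [368.29380013 232.2909064 ]
scene tcp [127.80779621 142.74248551] fingers [122.47144941 149.26749275] [130.6236055  124.82976509]
0.08 [135.80302379 195.53173426]
0.124 [132.54268242 177.40528531]
0.146 [130.83978667 167.93773288]
```

Request:
carry_out([
  [-0.25,0.05,0,0],
  [0,0,2.8,0],
  [0,0,2.8,0],
  [0,0,2.8,0],
  [0,0,1.5,0],
  [0,0,1.2,0],
  [0,0,0,0],
  [0,0,0,0],
])

```text
time: 3.45
ee_pos: [0.4626, -0.2098, 0.0911]
tool_rot: [0.802, 0.598, 0.0, 0.001]
ft_force: [-0.7, -0.2, 0.2]
grip_width: 0.0852
grasp_force: 0.0
```

Request:
carry_out([
  [0,0,0,0],
  [0,0,0,0],
  [0,0,0,0],
  [0,0,0,0],
  [0,0,0,0],
  [0,0,0,0],
  [0,0,0,0],
  [0,0,0,0],
], fingers=1, force=50)

```text
time: 4.45
ee_pos: [0.4622, -0.2095, 0.0908]
tool_rot: [0.802, 0.598, 0.0, 0.0]
ft_force: [-1.4, 1.3, 5.8]
grip_width: 0.035
grasp_force: 49.8
```

Run:
```python
from h import *
togo([.462,-.209,.3],np.radians(-16.8))
```

```text
t 4.45 pos [ 0.4622 -0.2095  0.0908] tool-axis cm [ 4.000e-02 -2.000e-02 -2.092e+01] yaw 0.003 az -1.0 grip 0.035 F [-1.4  1.3  5.8] q6 -0.36
```

Request:
carry_out([
  [0,0,-1,0],
  [0,0,-1.5,0],
  [0,0,-2,0],
  [0,0,-2,0],
  [0,0,-2,0],
  [0,0,-2,0],
  [0,0,-2,0],
  [0,0,-2,0],
  [0,0,-2,0],
  [0,0,-1.5,0],
  [0,0,-0.5,0],
  [0,0,0,0],
])

```text
time: 5.95
ee_pos: [0.462, -0.2093, 0.2753]
tool_rot: [0.802, 0.598, -0.0, -0.0]
ft_force: [0.1, -0.3, -4.0]
grip_width: 0.0347
grasp_force: 50.3
```

Run:
```python
from h import *
import cv2
togo([.543,.2255,.27],np.radians(-16.8))
s=cv2.cvtColor(read_camera("scene"),4)
cv2.imwrite("pics/b.png",cv2.resize(s[40:290,50:250],(480,600),interpolation=2))
```

```text
t 5.95 pos [ 0.462  -0.2093  0.2753] tool-axis cm [43.99 -4.67  0.53] yaw 0.003 az -1.0 grip 0.0347 F [ 0.1 -0.3 -4. ] q6 -0.36
```

View pics/b.png

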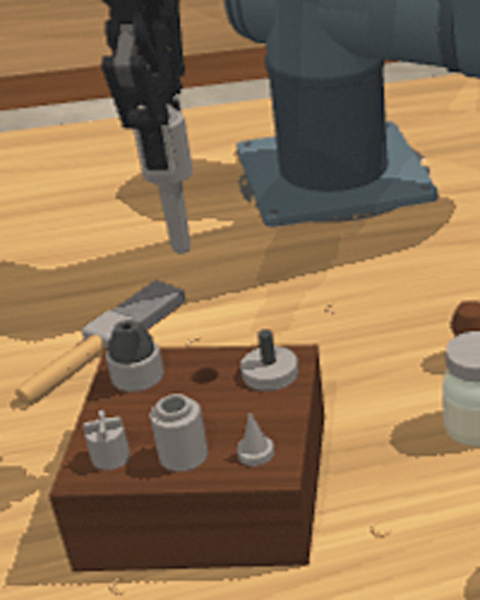

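The live centre is held upright and clear of the rack, and the other five pieces are still standing. Next I carry it across, over the jar.

Request:
carry_out([
  [2,-0.2,0,0],
  [4,-0.4,0,0],
  [4.5,-0.5,0,0],
  [4.5,-0.5,0,0],
  [4.5,-0.5,0,0],
  [4.5,-0.5,0,0],
  [4.5,-0.5,0,0],
  [4.5,-0.5,0,0],
  [4.5,-0.5,0,0],
  [4,-0.4,0,0],
  [2,-0.2,0,0],
  [0,0,0,0],
])

```text
time: 7.5
ee_pos: [0.5407, 0.2224, 0.2745]
tool_rot: [0.801, 0.599, -0.001, -0.0]
ft_force: [0.6, -0.3, -3.0]
grip_width: 0.035
grasp_force: 50.3
```

Request:
carry_out([
  [0,0,2,0],
  [0,0,3,0],
  [0,0,2,0],
  [0,0,0.5,0],
  [0,0,0,0],
  [0,0,0,0],
])

```text
time: 8.25
ee_pos: [0.5421, 0.2207, 0.2015]
tool_rot: [0.802, 0.597, 0.001, 0.001]
ft_force: [0.2, -0.1, -4.2]
grip_width: 0.0346
grasp_force: 50.4
```

Run:
```python
from h import *
import cv2
togo([.543,.2255,.18],np.radians(-16.8))
t=cv2.cvtColor(read_camera("top"),4);s=cv2.cvtColor(read_camera("scene"),4)
cv2.imwrite("pics/c.png",np.hstack([cv2.resize(t[140:240,90:190],(400,400),interpolation=2),cv2.resize(s[100:230,300:400],(400,520),interpolation=2)[120:]]))
for z in(.174+.001,.238,.111,.08):print(z,proj("top",np.array([.543,.2255,z])),proj("scene",np.array([.543,.2255,z])))
```

```text
t 8.25 pos [0.5421 0.2207 0.2015] tool-axis cm [ 0.48 -0.06  2.16] yaw 0.003 az -1.0 grip 0.0346 F [ 0.2 -0.1 -4.2] q6 0.49
0.175 [122.69480671 183.92823953] [357.2221021  138.50552652]
0.238 [108.06830656 176.84305589] [361.90311112 109.80049661]
0.111 [134.80008814 189.79212639] [352.84197488 165.36547963]
0.08 [139.88599326 192.25577603] [350.84319897 177.62243575]
```

View pics/c.png

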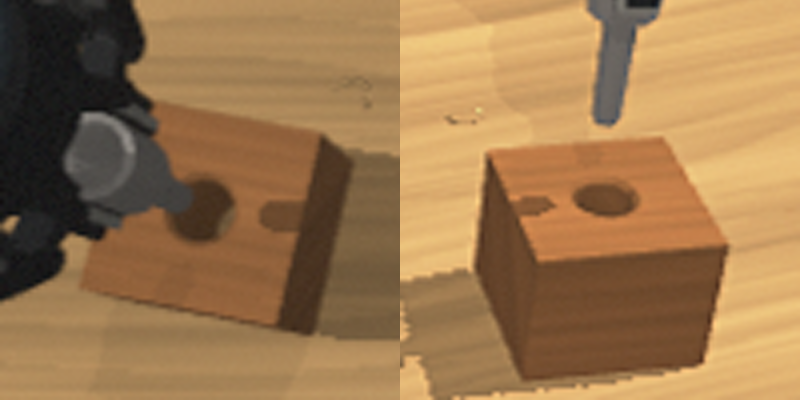

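The shank tip sits just above the hole: top crop tip (180,198) and hole (203,211), scene crop tip (605,118) and hole (607,199). I'll measure the offset in both views.

Run:
```python
from h import *
A=lambda x,y:(90+x/4-.4,140+y/4-.4)
B=lambda x,y:(300+(x-400)/4-.4,100+(y+120)/4-.4)
print("hole",ray("top",A(202,210),.08),ray("scene",B(607,199),.08))
print("tip",ray("top",A(178,197),.1267),ray("scene",B(605,119),.1267))
togo([.543,.2255,.18],np.radians(-16.8))
```

```text
hole [0.54331811 0.22509098] [0.5488764  0.22350685]
tip [0.54227255 0.22161804] [0.54227468 0.21893153]
t 8.35 pos [0.542  0.2209 0.2014] tool-axis cm [ 0.47 -0.03  2.14] yaw 0.003 az -1.0 grip 0.0347 F [-1.2 -0.2 -4.7] q6 0.49
```

Request:
carry_out([
  [0.45,0.15,0,0],
  [0,0,0,0],
  [0,0,1,0],
  [0,0,1.2,0],
  [0,0,1.2,0],
  [0,0,1.2,0],
  [0,0,1.2,0],
  [0,0,1.2,0],
  [0,0,1.2,0],
  [0,0,1.2,0],
  [0,0,0,0],
  [0,0,0,0],
])

```text
time: 9.85
ee_pos: [0.5444, 0.2249, 0.1066]
tool_rot: [0.802, 0.598, 0.0, 0.0]
ft_force: [0.1, -0.6, -3.0]
grip_width: 0.0349
grasp_force: 50.4
```

Run:
```python
from h import *
import cv2
togo([.545,.2245,.0908],np.radians(-16.8))
t=cv2.cvtColor(read_camera("top"),4);s=cv2.cvtColor(read_camera("scene"),4)
cv2.imwrite("pics/d.png",np.hstack([cv2.resize(t[140:240,90:190],(400,400),interpolation=2),cv2.resize(s[130:230,300:400],(400,400),interpolation=2)]))
```

```text
t 9.85 pos [0.5444 0.2249 0.1066] tool-axis cm [-0.02  0.07  1.58] yaw 0.003 az -1.0 grip 0.0349 F [ 0.1 -0.6 -3. ] q6 0.49
```

View pics/d.png

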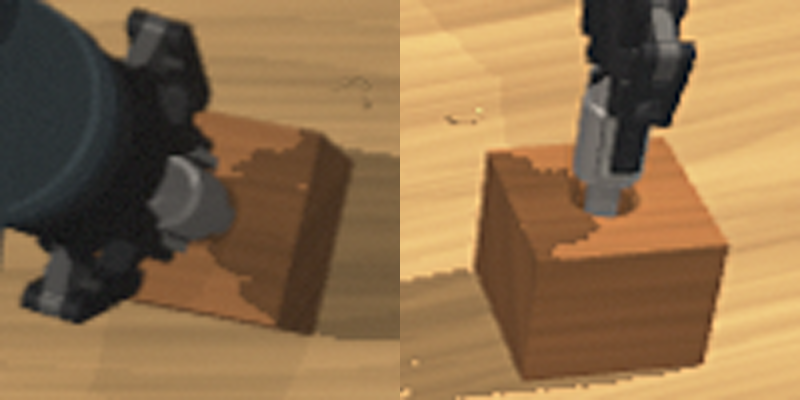

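The shank is inside the hole: in the scene crop it sits at (603,195) against a hole centred at about (606,199), with no side force. I'll lower the last 1.6 cm slowly.

Request:
carry_out([
  [0,0,0.5,0],
  [0,0,0.5,0],
  [0,0,0.3,0],
  [0,0,0.15,0],
  [0,0,0.1,0],
  [0,0,0,0],
  [0,0,0,0],
])

```text
time: 10.82
ee_pos: [0.5442, 0.2248, 0.0909]
tool_rot: [0.802, 0.598, 0.0, 0.0]
ft_force: [-0.4, 0.9, -3.7]
grip_width: 0.035
grasp_force: 50.4
```

Request:
carry_out([
  [0,0,0.1,0],
  [0,0,0,0],
  [0,0,0,0],
])

```text
time: 11.2
ee_pos: [0.5443, 0.2249, 0.0909]
tool_rot: [0.802, 0.598, 0.0, 0.0]
ft_force: [-3.1, -0.4, 5.8]
grip_width: 0.0347
grasp_force: 51.2
```

Contact: the vertical force went from −3.7 to +5.8 N and the tool stopped descending. Now I let go and rise straight up.

Request:
carry_out([
  [0,0,0,0],
  [0,0,0,0],
  [0,0,0,0],
  [0,0,0,0],
  [0,0,0,0],
  [0,0,0,0],
  [0,0,0,0],
  [0,0,0,0],
], fingers=-1)

```text
time: 12.2
ee_pos: [0.5441, 0.2248, 0.0898]
tool_rot: [0.802, 0.598, -0.0, -0.0]
ft_force: [-0.3, 0.4, -0.6]
grip_width: 0.0854
grasp_force: 0.0
```

Request:
carry_out([
  [0,0,-1,0],
  [0,0,-2,0],
  [0,0,-3,0],
  [0,0,-3,0],
  [0,0,-3,0],
  [0,0,-3,0],
  [0,-3,0,0],
  [0,-4,0,0],
  [0,-3,0,0],
  [0,0,0,0],
])

```text
time: 13.45
ee_pos: [0.4466, 0.254, 0.2409]
tool_rot: [0.801, 0.598, 0.0, 0.0]
ft_force: [0.5, 0.1, -0.7]
grip_width: 0.0853
grasp_force: 0.0
```

Run:
```python
from h import *
import cv2
togo([.545,.2245,.0908],np.radians(-16.8))
t=cv2.cvtColor(read_camera("top"),4);s=cv2.cvtColor(read_camera("scene"),4)
cv2.imwrite("pics/e.png",np.hstack([cv2.resize(t[140:240,90:190],(400,400),interpolation=2),cv2.resize(s[130:280,50:400],(400,171),interpolation=2)[:, :] if 0 else cv2.resize(s[130:230,300:400],(400,400),interpolation=2)]))
```

```text
t 13.45 pos [0.4466 0.254  0.2409] tool-axis cm [-0.04 10.26 15.02] yaw 0.005 az -1.0 grip 0.0853 F [ 0.5  0.1 -0.7] q6 0.59
```

View pics/e.png

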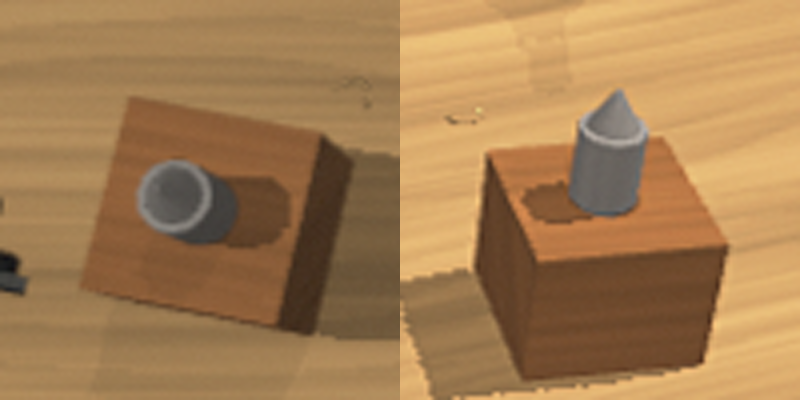

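The live centre stands upright with its shoulder flush on the holder (scene crop drum at (607,170)), covering the hole. The gripper is clear of it.

```bash
python3 -c "
from cell import *
print(job_done())"
```

```text
the job is handed in; nothing more can be done
None
```

The live centre was lifted out of the rack and now stands upright in the holder, shoulder on the top and released; the rest of the tooling was still standing when I last viewed the rack, just after the lift, and the job was handed in at about 13.5 s (no verdict came back).

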